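# Tighten a pressure filter holder's cover evenly

### The arm

A 6-joint arm with a two-finger parallel gripper is mounted at the origin on the work surface. World frame = base frame: x ahead of the robot, y to its left, z up, the work surface at z = 0. Lengths are in mm, angles in rad, forces in N, time in s.
With the tool pointing down it reaches from about 350 to 875 mm from the base axis. Payload 4.2 kg.
Tool frame: the origin (TCP) lies on the mounting face of the last link; the fingertips stand 173 mm ahead of it and the grasp point (between the pads) lies grip_point_offset ahead of it (grip_point_offset is the distance from the TCP to the grasp point, in mm); z points along the fingers, y is the line along which they close (so a half turn about z gives the same grasp; the last joint's range is limited). The gripper opens to 85 mm and grips with 20 to 120 N. Pads are 22 mm wide; open, the fingers measure 114 mm over their backs; the gripper's body (76 mm by 85 mm) begins 54 mm behind the grasp point. The pads swing forward as they close: fully open they stand 13 mm farther back than shut.
Start: joints at [-0.97, 0.385, 0.008, 0, -1.194, -0.259], TCP at [209.505, -588.819, 404.712] pointing down, gripper open.
Joint ranges: [-3.14, 3.14], [-1.21, 2.06], [-1.07, 1.41], [-3.16, 2.05], [-2.99, -0.16], [-3.1, 3.1]. Speed limits (rad/s): [2.79, 2.79, 3.14, 3.14, 3.14, 3.14].

### API

Orientations are given as a unit quaternion [x, y, z, w].
In Python, from bench import read_state, get_image, job_done, recognise, place_of, grip_point_offset gives the robot as it stands. The module is installed in compiled form; this text tells all that it offers.
- The arm moves only by the tool carry_out, never from a script. Its arguments are lists of equal length, an entry for each row: "slide": the shift along the tool's x, y, z in m, a list of three; "roll": the turn about the tool's z in degrees; "claw": the finger opening in m, from 0 to 0.0854. A call has 1 to 8 rows; each row is the pose to reach, as a shift and turn from the pose commanded when the call began, along the tool's axes at that moment; what a row does not reach only later rows make up. A row lasts 1/8 s, in which the tool goes at most 62.5 mm and 10.7 degrees, less where a joint would pass 70% of its speed; a pose out of reach is approached as far as the arm can. A call with a gripper value outside its range is refused whole. The fingers move at their own pace and stop on an object; the grip force is fixed at half the most. Time passes only in rows, so rows that repeat a pose let the fingers close. It gives the time, the measured TCP pose, the force, the opening and the grip force at its end, in the units of the state.
- read_state(): the state, without advancing time (a new reading comes with each control period).
- get_image(name): name is "scene" or "top" or "wrist"; returns a dict with "img" (384x512x3 uint8, red, green, blue), "z_map" (384x512 float32, mm along the optical axis (not along the pixel's ray), 0 where there is no reading), "mtx" (3x3 intrinsics, pixels), "world_from_camera" (4x4, takes a point from camera to world coordinates); the wrist camera has in their place "T_tool_cam" (4x4, takes a point from camera to tool coordinates, whose origin is the TCP and whose axes are the flange's). Camera axes: x right, y up, looking along -z (the intrinsics and any distortion apply to the point x, -y, -z); pixel columns grow to the right and rows downward; lengths in mm; the calibration is good to about 2 mm. A picture is of the moment at which its call begins: read the wrist's pose just before it.
- job_done(): hands the job in; it is judged then, once.
Trained networks look in a picture, given as the dict that the camera call returned (one of the last four; its "shot" number tells which), for a name from the list of things; names that differ only in an ending like _2 or _b are one class to them, and where a whole thing is asked for, a point or a joint stands for the part that bears it (a point fixed in the world has none). Each returns a list of dicts, best first, with "conf" (0 to 1); they miss things now and then, are a little off and sometimes report something else, mostly with a low value. They report only what shows in the picture. A call takes as long as a camera call.
- recognise(picture, thing): "at" ([column, row] in pixels, amid what is visible of it).
- place_of(picture, thing): "at" ([column, row] in pixels: a listed point, or the origin of a listed thing).
The state is a dict: "clock": time; "joints": joint angles; "joint_vel": joint speeds; "joint_efforts": joint torques, N m; "position": TCP position; "ee_rot": TCP orientation; "contact_force": force on the tool from outside, world axes, zero at the start; "wrist_torque": the same for the moment, N m; "gripper_width": finger opening in mm; "grasp_force": force on a finger pad.
Only numpy, scipy, OpenCV 4.12 (cv2) and the standard library are available. Lean on these libraries where they do the work, as an engineer would, in place of code of your own. Each camera call takes 0.05 s, during which the arm holds its last target. There are 200 camera calls.

### The job

Tighten the four black wing nuts on the steel filter holder clockwise in cross order (one nut, then the one diagonally opposite it, then the other two), about half a turn each. Turn each nut until you feel it come up solid and then a touch more, firm but not forced, so that the cover ends up seated level all round; let go of everything and leave the other things on the bench where they are.

Things in the scene. Friction and masses are not known exactly. Their poses are not given: they have to be found in the camera images.
- holder: stainless pressure filter holder, 210 mm across, fixed on the bench on three short feet. Origin on the bench under its centre, z up. Four studs stand on a 170 mm circle at 45, 135, 225 and 315 degrees from its x axis: nut_1 to nut_4, anticlockwise from above, so 1 is diagonally opposite 3 and 2 opposite 4; neighbours are 120 mm apart. A short outlet tube leaves low down along -y
- cover: the holder's round steel cover, 210 mm across, 14 mm thick; origin at the centre of its underside, z up. A springy O-ring holds it off its metal seat: at the start it is about 2 mm high (origin about 58 mm above the bench), slightly tilted; fully home it is at 56 mm, top face at 70 mm. In the middle an inlet tube reaches 94 mm above the bench; a blue vent screw, 45 mm along +x, reaches 90 mm
- nut_1: black wing nut, opposite nut_3. Its grip is an upright blade 60 mm long (its x), 10 mm thick (its y), 28 mm high (z), on a round hub 27 mm across at the foot and 16 mm high. Origin at the blade's centre: 30 mm above the cover's top face when tight, 14 mm below the blade's top edge; the blade's lower edge is level with the hub's top. Turns about its z; clockwise from above tightens, 4 mm down per turn
- nut_2: wing nut like nut_1, opposite nut_4. Feel of all four nuts: they run with a light, even drag of about 0.1 N m; once the cover is home under the nut it comes up solid, somewhere between 150 and 210 degrees from its start, different for each nut and not to be seen beforehand; past that point the torque climbs by some 3 N m per radian
- nut_3: wing nut like nut_1, opposite nut_1. How tight, for all four nuts: 0.2 to 0.6 N m above the running drag is right; 0.8 N m above it is forced and spoils the thread. A nut stays where it is left, but for a few degrees of give, and is not loosened by tightening the others
- nut_4: wing nut like nut_1, opposite nut_2. Each nut's blade points its own way at the start. Fingers opened to 75 mm or more can be swung round a blade without lifting
- petri: bystander: clear petri dish, 90 mm across, 15 mm high, beside the holder; origin at its underside
- forceps: bystander: steel forceps, 115 mm long, lying beside the holder; origin at its underside
- beaker: bystander: glass beaker, 72 mm across, 85 mm high; origin at its underside
- reagent: bystander: amber bottle with red cap, 70 mm across, 140 mm high; origin at its underside
- jar: bystander: white jar with blue lid, 56 mm across, 60 mm high; origin at its underside

How it is judged (in metres and radians):
On the way, in this order (a step that is already met when the one before it is completed fails the run):
1. a first nut is up solid (within 5 degrees), the other three still more than 25 degrees short (((z of nut_1 in the frame of holder below 0.10005 m and z of each of nut_2, nut_3, nut_4 in the frame of holder above 0.1003 m) or (z of nut_2 in the frame of holder below 0.10005 m and z of each of nut_1, nut_3, nut_4 in the frame of holder above 0.1003 m) or (z of nut_3 in the frame of holder below 0.10005 m and z of each of nut_1, nut_2, nut_4 in the frame of holder above 0.1003 m) or (z of nut_4 in the frame of holder below 0.10005 m and z of each of nut_1, nut_2, nut_3 in the frame of holder above 0.1003 m))), for 0.2 s.
2. the nut diagonally opposite is up solid too, the other two still more than 25 degrees short (((z of each of nut_1, nut_3 in the frame of holder below 0.10005 m and z of each of nut_2, nut_4 in the frame of holder above 0.1003 m) or (z of each of nut_2, nut_4 in the frame of holder below 0.10005 m and z of each of nut_1, nut_3 in the frame of holder above 0.1003 m))), for 0.2 s.
At the end, for the whole second after the job is handed in: all four nuts are up solid (within 5 degrees), and the cover is home (within 0.6 mm) and level (within 0.004 rad) (z of each of nut_1, nut_2, nut_3, nut_4 in the frame of holder below 0.10005 m and z of cover in the frame of holder below 0.0566 m and angle between cover's own z axis and vertical below 0.004 rad); the robot touches nothing.
It fails at once if a nut is forced: it bears on its seat with over 95 N (about 0.9 N m above the running drag) (contact force between any of nut_1, nut_2, nut_3, nut_4 and holder above 95 N).
It fails at once if a bystander is moved by more than 30 mm (distance of any of petri, forceps, beaker, reagent, jar from where it was at the start of the episode above 0.03 m).
It also fails if it takes over 72 s, if anything falls off the work surface, if the arm or the gripper's body presses on something with over 40 N, if the wrist force passes 120 N, or if a joint passes its speed limit or range.

## Working session

There is one attempt and no reset: what is moved stays moved. The work goes in short steps, Python scripts to look and compute and a tool call to move; the robot and the scene stay as the last step left them, time stands still between calls to the robot, and variables do not carry over. Pictures are saved under pics/ and viewed, at most 10 in all, crops included, and the job is handed in when it is done.

Besides the shell and the picture viewer there is one more tool, called after "Call:" as name([rows], argument=value, ...), one row to a line, values as JSON. carry_out: Moves the arm, as the interface text tells. Its arguments: {"type":"object","properties":{"slide":{"type":"array"},"roll":{"type":"array"},"claw":{"type":"array"}},"required":["slide","roll","claw"]}

```bash
mkdir -p pics
cat > h.py <<'E'
import numpy as np,cv2
from bench import *
def world(p,uv,z=None):
    """pixel -> world; by plane height z, else by depth map"""
    K=p["mtx"];T=np.array(p["world_from_camera"])
    u,v=uv; d=np.array([(u-K[0][2])/K[0][0],-(v-K[1][2])/K[1][1],-1.])
    if z is None:
        D=p["z_map"][int(round(v)),int(round(u))]; return T[:3,:3]@(d*D)+T[:3,3]
    r=T[:3,:3]@d; s=(z-T[2,3])/r[2]; return T[:3,3]+s*r
def save(p,n): cv2.imwrite("pics/"+n,cv2.cvtColor(p["img"],cv2.COLOR_RGB2BGR))
E
python3 - <<'E'
from h import *
print(grip_point_offset,{k:np.round(v,3) for k,v in read_state().items()})
p=get_image("top");save(p,"top0.png");print([k for k in p])
T=np.array(p["world_from_camera"]);print(T.round(2))
for n in ["holder","cover","nut_1","petri","forceps","beaker","reagent","jar"]:
    for r in place_of(p,n)[:5]:
        z={"holder":0,"cover":58,"nut_1":102}.get(n,0)
        print(n,np.round(r["at"],1),round(r["conf"],2),world(p,r["at"],z).round(0))
E
```

```text
154.70000000000002 {'clock': np.float64(0.0), 'joints': array([-9.700e-01,  3.860e-01,  7.000e-03, -1.000e-03, -1.194e+00,
       -2.590e-01]), 'joint_vel': array([-0.002, -0.   , -0.   , -0.002, -0.   ,  0.001]), 'joint_efforts': array([ 0.0000e+00, -3.9229e+01,  1.8839e+01,  4.1860e+00, -5.0000e-03,
       -0.0000e+00]), 'position': array([ 209.454, -588.631,  403.633]), 'ee_rot': array([-0.17 ,  0.985,  0.001, -0.   ]), 'contact_force': array([-0.048, -1.087, -1.307]), 'wrist_torque': array([-0.012,  0.034, -0.001]), 'grasp_force': np.float64(0.0), 'gripper_width': np.float64(85.503)}
['img', 'z_map', 'mtx', 'world_from_camera', 'shot']
[[ 3.00000e-02  1.00000e+00 -7.00000e-02  4.81660e+02]
 [-1.00000e+00  2.00000e-02 -3.00000e-02 -2.38500e+01]
 [-3.00000e-02  7.00000e-02  1.00000e+00  1.27955e+03]
 [ 0.00000e+00  0.00000e+00  0.00000e+00  1.00000e+00]]
holder [240.6 196.4] 0.86 [537.  68.   0.]
cover [242.7 193.9] 0.88 [543.  57.  58.]
nut_1 [220.5 211.9] 0.46 [479. 126. 102.]
nut_1 [261.4 210.3] 0.45 [488.  -9. 102.]
nut_1 [222.5 178. ] 0.4 [592. 123. 102.]
nut_1 [255.8 174.2] 0.38 [608.  12. 102.]
petri [224.5 151.3] 0.6 [700. 132.   0.]
forceps [275.3 157.4] 0.65 [682. -54.   0.]
beaker [385.3 174.6] 0.62 [ 628. -449.    0.]
reagent [373.2 232.4] 0.64 [ 420. -407.    0.]
jar [134.8 168.3] 0.5 [630. 459.   0.]
```

View pics/top0.png

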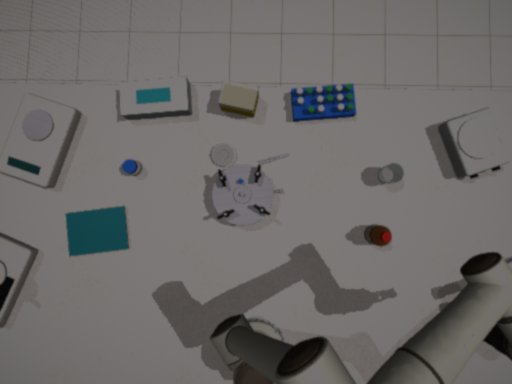

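Call:
carry_out([
  [-0.529, 0.501, 0],
  [-0.529, 0.501, 0],
  [-0.529, 0.501, 0],
  [-0.529, 0.501, 0],
  [-0.529, 0.501, 0],
  [-0.529, 0.501, 0],
  [-0.529, 0.501, 0],
  [-0.529, 0.501, 0],
], roll=[0, 0, 0, 0, 0, 0, 0, 0], claw=[0.085, 0.085, 0.085, 0.085, 0.085, 0.085, 0.085, 0.085])

```text
clock: 1.45
position: [436.7, -141.2, 405.3]
ee_rot: [-0.17, 0.985, -0.0, 0.001]
contact_force: [1.5, 0.2, 0.2]
gripper_width: 85.2
grasp_force: 0.0
```

Run:
```python
from h import *
p=get_image("wrist");print(np.array(p["T_tool_cam"]).round(3),p["mtx"])
s=read_state();print(s["joints"].round(3),s["position"],s["ee_rot"])
```

```text
[[-0.     0.964  0.266 67.485]
 [ 1.     0.     0.     0.904]
 [ 0.     0.266 -0.964 30.897]
 [ 0.     0.     0.     1.   ]] [[318.14502484   0.         257.88125007]
 [  0.         318.14502484 186.1752617 ]
 [  0.           0.           1.        ]]
[ 5.200e-02  1.000e-01 -3.750e-01 -1.000e-03 -1.091e+00 -1.275e+00] [ 439.5655659  -136.87571067  405.3424991 ] [-1.73117373e-01  9.84898869e-01  1.00407069e-04  2.14097900e-03]
```

Call:
carry_out([
  [-0.16, 0.151, 0],
  [-0.16, 0.151, 0],
  [-0.16, 0.151, 0],
  [-0.16, 0.151, 0],
  [-0.16, 0.151, 0],
  [-0.16, 0.151, 0],
  [-0.16, 0.151, 0],
  [-0.16, 0.151, 0],
], roll=[-80, -80, -80, -80, -80, -80, -80, -80], claw=[0.085, 0.085, 0.085, 0.085, 0.085, 0.085, 0.085, 0.085])

```text
clock: 2.5
position: [536.4, 52.7, 404.8]
ee_rot: [0.765, -0.644, 0.0, -0.0]
contact_force: [-0.3, 0.2, 0.2]
gripper_width: 85.2
grasp_force: 0.0
```

```bash
cat >> h.py <<'E'
from scipy.spatial.transform import Rotation as R
def wrist():
    s=read_state(); p=get_image("wrist")
    W=np.eye(4);W[:3,:3]=R.from_quat(s["ee_rot"]).as_matrix();W[:3,3]=s["position"]
    p["world_from_camera"]=W@np.array(p["T_tool_cam"]); return s,p
def cloud(p):
    K=p["mtx"];T=p["world_from_camera"];D=p["z_map"]
    v,u=np.mgrid[:D.shape[0],:D.shape[1]]
    c=np.stack([(u-K[0][2])/K[0][0]*D,-(v-K[1][2])/K[1][1]*D,-D],-1)
    return c@T[:3,:3].T+T[:3,3]
E
python3 - <<'E'
from h import *
s,p=wrist();save(p,"w0.png");np.savez("w0.npz",img=p["img"],c=cloud(p))
print(s["joints"].round(3),s["position"].round(1),s["ee_rot"].round(4))
for n,z in (("cover",58),("holder",0),("nut_1",102)):
    for r in place_of(p,n)[:5]: print(n,np.round(r["at"],1),round(r["conf"],2),world(p,r["at"],z).round(1))
E
```

```text
[ 0.399  0.239 -0.203 -0.    -1.129 -0.228] [536.4  52.7 404.8] [ 7.648e-01 -6.442e-01  0.000e+00 -1.000e-04]
holder [257.5 156.6] 0.88 [536.4  52.9   0. ]
nut_1 [317.6 243.2] 0.8 [470.4 106.  102. ]
nut_1 [327.4 114.4] 0.8 [488.  -10.1 102. ]
nut_1 [181.4 109.6] 0.7 [608.5   6.7 102. ]
nut_1 [186.5 243.8] 0.56 [590.8 127.3 102. ]
```

View pics/w0.png

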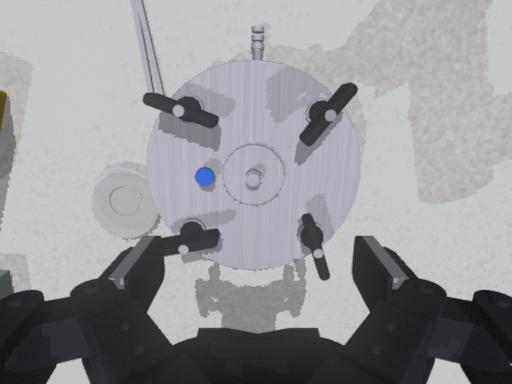

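Run:
```python
from h import *
d=np.load("w0.npz");c=d["c"];img=d["img"].astype(int)
N=np.array([[590.8,127.3],[470.4,106],[488,-10.1],[608.5,6.7]])
th=np.radians([45,135,225,315]);m=np.c_[np.cos(th),np.sin(th)]*85
z=(N-N.mean(0))@[1,1j];yaw=np.angle((z*np.conj(m@[1,1j])).sum());C=N.mean(0)
print(C,np.degrees(yaw))
F=C+m@np.array([[np.cos(yaw),np.sin(yaw)],[-np.sin(yaw),np.cos(yaw)]])
for i in range(4):
    k=(np.hypot(*(c[...,:2]-N[i]).transpose(2,0,1))<42)&(c[...,2]>104)&(c[...,2]<125)&(img.sum(-1)<260)
    q=c[k]; (cx,cy),(w,h),a=cv2.minAreaRect(q[:,:2].astype(np.float32))
    u=np.linalg.svd(q[:,:2]-q[:,:2].mean(0),full_matrices=False)[2][0]
    print(i+1,F[i].round(1),"n",len(q),"rect",round(cx,1),round(cy,1),round(w),round(h),"med",np.median(q,0).round(1),"ztop",np.percentile(q[:,2],95).round(1),"ang",np.degrees(np.arctan2(u[1],u[0])).round(1)%180)
```

```text
[539.425  57.475] 8.73714725546852
1 [589.7 126. ] n 654 rect 587.6 123.3 51 9 med [583.9 120.7 114.4] ztop 116.5 ang 19.4
2 [470.9 107.8] n 583 rect 473.0 108.2 10 58 med [477.  101.  115.4] ztop 116.8 ang 117.4
3 [489.1 -11.1] n 927 rect 489.3 -9.8 59 10 med [490.5 -12.7 115.1] ztop 116.6 ang 61.1
4 [608.    7.2] n 844 rect 607.0 7.1 10 58 med [603.2   6.2 115.3] ztop 116.8 ang 169.2
```

Call:
carry_out([
  [0.054, 0.057, 0],
  [0.054, 0.057, 0],
  [0.054, 0.057, 0.02],
  [0.054, 0.057, 0.04],
  [0.054, 0.057, 0.05],
  [0.054, 0.057, 0.06],
  [0.054, 0.057, 0.06],
  [0.054, 0.057, 0.06],
], roll=[-141, -141, -141, -141, -141, -141, -141, -141], claw=[0.085, 0.085, 0.085, 0.085, 0.085, 0.085, 0.085, 0.085])

```text
clock: 3.7
position: [489.2, -10.1, 344.7]
ee_rot: [0.999, 0.051, -0.0, 0.0]
contact_force: [0.8, -0.1, -0.1]
gripper_width: 85.4
grasp_force: 0.0
```

Call:
carry_out([
  [0, 0, 0],
  [0, 0, 0],
  [0, 0, 0],
  [0, 0, 0],
  [0, 0, 0],
  [0, 0, 0],
], roll=[-56, -56, -56, -56, -56, -56], claw=[0.085, 0.085, 0.085, 0.085, 0.085, 0.085])

```text
clock: 4.45
position: [489.2, -10.1, 344.8]
ee_rot: [0.859, 0.512, 0.0, 0.0]
contact_force: [-0.2, -0.7, 0.1]
gripper_width: 84.8
grasp_force: 0.0
```

```bash
cat >> h.py <<'E'
def st():
    s=read_state();M=R.from_quat(s["ee_rot"]).as_matrix()
    print("t",round(float(s["clock"]),2),"pos",s["position"].round(1),"xang",np.degrees(np.arctan2(M[1,0],M[0,0])).round(1),"j6",np.degrees(s["joints"][5]).round(1),"F",s["contact_force"].round(1),"M",s["wrist_torque"].round(3),"w",round(float(s["gripper_width"]),1),"g",round(float(s["grasp_force"]),1));return s,M
def go(x,y,z,a):
    s,M=st();d=M.T@(np.array([x,y,z])-s["position"])
    print("slide",d.round(1),"roll",round((np.degrees(np.arctan2(M[1,0],M[0,0]))-a+180)%360-180,1))
E
python3 - <<'E'
from h import *
go(489.3,-10.5,264,61.1)
s,p=wrist();save(p,"w1.png")
for r in place_of(p,"nut_3")[:4]: print(np.round(r["at"],1),round(r["conf"],2),world(p,r["at"],102).round(1))
E
```

```text
t 4.45 pos [489.2 -10.1 344.8] xang 61.6 j6 133.7 F [-0.2 -0.7  0.1] M [-0.018  0.025 -0.018] w 84.8 g 0.0
slide [-0.3  0.2 80.8] roll 0.5
[257.6 197.8] 0.82 [488.8  -8.9 102. ]
[145.9  49.4] 0.74 [474.  108.4 102. ]
[410.8  92.5] 0.6 [608.5   6.5 102. ]
```

View pics/w1.png

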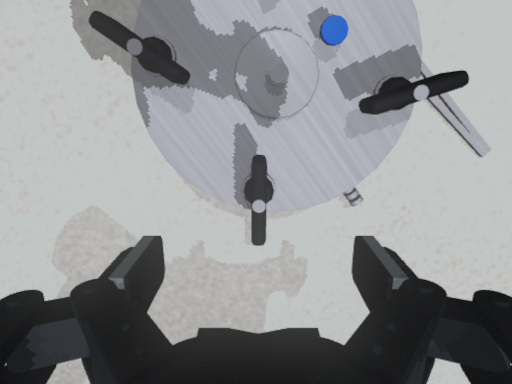

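The blade of nut_3 stands upright at column 258, midway between the fingers: aligned. Going down and closing.

Call:
carry_out([
  [0, 0, 0.05],
  [0, 0, 0.081],
  [0, 0, 0.081],
  [0, 0, 0.081],
  [0, 0, 0.081],
  [0, 0, 0.081],
  [0, 0, 0.081],
  [0, 0, 0.081],
], roll=[0, 0, 0, 0, 0, 0, 0, 0], claw=[0.085, 0.085, 0.085, 0, 0, 0, 0, 0])

```text
clock: 5.55
position: [489.5, -10.1, 264.4]
ee_rot: [0.859, 0.512, 0.001, 0.0]
contact_force: [-0.1, -0.3, 4.5]
gripper_width: 9.0
grasp_force: 60.7
```

```bash
python3 -c "
from h import *
st()"
```

```text
t 5.55 pos [489.5 -10.1 264.4] xang 61.5 j6 133.6 F [-0.1 -0.3  4.5] M [-0.098  0.046 -0.096] w 9.0 g 60.7
```

Call:
carry_out([
  [0, 0, 0.0001],
  [0, 0, 0.0002],
  [0, 0, 0.0003],
  [0, 0, 0.0004],
  [0, 0, 0.0006],
  [0, 0, 0.0007],
  [0, 0, 0.0008],
  [0, 0, 0.0009],
], roll=[10, 20, 30, 40, 50, 60, 70, 80], claw=[0, 0, 0, 0, 0, 0, 0, 0])

```text
clock: 6.55
position: [489.8, -10.5, 263.5]
ee_rot: [0.987, -0.163, 0.001, 0.0]
contact_force: [0.9, -5.1, 2.4]
gripper_width: 9.0
grasp_force: 60.6
```

```bash
python3 -c "
from h import *
st()"
```

```text
t 6.55 pos [489.8 -10.5 263.5] xang -18.7 j6 53.3 F [ 0.9 -5.1  2.4] M [-1.332 -0.394  0.083] w 9.0 g 60.6
```

Call:
carry_out([
  [0, 0, 0.0001],
  [0, 0, 0.0002],
  [0, 0, 0.0003],
  [0, 0, 0.0004],
  [0, 0, 0.0005],
  [0, 0, 0.0006],
  [0, 0, 0.0006],
  [0, 0, 0.0006],
], roll=[10, 20, 30, 40, 50, 60, 60, 60], claw=[0, 0, 0, 0, 0, 0, 0, 0])

```text
clock: 7.55
position: [489.5, -10.9, 262.9]
ee_rot: [0.775, -0.632, 0.001, 0.001]
contact_force: [1.2, -5.2, 2.9]
gripper_width: 8.8
grasp_force: 60.8
```

```bash
python3 -c "
from h import *
st()"
```

```text
t 7.55 pos [489.5 -10.9 262.9] xang -78.5 j6 -6.4 F [ 1.2 -5.2  2.9] M [-1.714 -0.156 -0.103] w 8.8 g 60.8
```

Call:
carry_out([
  [0, 0, 0.0001],
  [0, 0, 0.0001],
], roll=[8, 8], claw=[0, 0])

```text
clock: 7.8
position: [489.4, -10.9, 262.8]
ee_rot: [0.728, -0.685, 0.001, 0.001]
contact_force: [0.6, -6.5, 3.8]
gripper_width: 8.7
grasp_force: 60.8
```

```bash
python3 -c "
from h import *
st()"
```

```text
t 7.8 pos [489.4 -10.9 262.8] xang -86.5 j6 -14.4 F [ 0.6 -6.5  3.8] M [-1.751 -0.129 -0.081] w 8.7 g 60.8
```

Call:
carry_out([
  [0, 0, 0.0001],
  [0, 0, 0.0001],
], roll=[5, 10], claw=[0, 0])

```text
clock: 8.05
position: [489.3, -10.9, 262.7]
ee_rot: [-0.665, 0.747, -0.001, -0.001]
contact_force: [-0.1, -6.0, 3.5]
gripper_width: 8.9
grasp_force: 60.8
```

```bash
python3 -c "
from h import *
st()"
```

```text
t 8.05 pos [489.3 -10.9 262.7] xang -96.6 j6 -24.5 F [-0.1 -6.   3.5] M [-1.598 -0.002  0.144] w 8.9 g 60.8
```

Call:
carry_out([
  [0, 0, 0],
], roll=[0], claw=[0])

```text
clock: 8.18
position: [489.3, -10.9, 262.7]
ee_rot: [-0.666, 0.746, -0.001, -0.001]
contact_force: [0.0, -6.1, 4.5]
gripper_width: 8.6
grasp_force: 60.9
```

```bash
python3 -c "
from h import *
st()"
```

```text
t 8.18 pos [489.3 -10.9 262.7] xang -96.5 j6 -24.4 F [ 0.  -6.1  4.5] M [-1.652 -0.02  -0.049] w 8.6 g 60.9
```

Call:
carry_out([
  [0, 0, 0.0001],
], roll=[5], claw=[0])

```text
clock: 8.3
position: [489.3, -10.9, 262.6]
ee_rot: [-0.632, 0.775, -0.001, -0.001]
contact_force: [-0.2, -5.2, 4.2]
gripper_width: 8.9
grasp_force: 61.0
```

```bash
python3 -c "
from h import *
st()"
```

```text
t 8.3 pos [489.3 -10.9 262.6] xang -101.6 j6 -29.5 F [-0.2 -5.2  4.2] M [-1.568  0.025  0.118] w 8.9 g 61.0
```

Call:
carry_out([
  [0, 0, 0.0001],
  [0, 0, 0.0001],
], roll=[5, 9], claw=[0, 0])

```text
clock: 8.55
position: [489.6, -11.1, 262.6]
ee_rot: [-0.571, 0.821, -0.001, -0.001]
contact_force: [0.9, -7.8, 1.7]
gripper_width: 8.4
grasp_force: 61.4
```

```bash
python3 -c "
from h import *
st()"
```

```text
t 8.55 pos [489.6 -11.1 262.6] xang -110.4 j6 -38.4 F [ 0.9 -7.8  1.7] M [-2.727 -0.723  0.681] w 8.4 g 61.4
```

Call:
carry_out([
  [0, 0, 0],
  [0, 0, 0],
  [0, 0, 0],
  [0, 0, 0],
  [0, 0, -0.04],
  [0, 0, -0.08],
  [-0.05, -0.014, -0.08],
  [-0.1, -0.028, -0.08],
], roll=[0, 0, 0, 0, 0, 0, -10, -20], claw=[0, 0.085, 0.085, 0.085, 0.085, 0.085, 0.085, 0.085])

```text
clock: 9.55
position: [550.9, 74.7, 342.9]
ee_rot: [-0.706, 0.708, -0.0, 0.001]
contact_force: [0.8, -1.0, -0.7]
gripper_width: 85.1
grasp_force: 0.0
```

```bash
python3 -c "
from h import *
go(589,125.5,345,19.4)"
```

```text
t 9.55 pos [550.9  74.7 342.9] xang -90.2 j6 -24.6 F [ 0.8 -1.  -0.7] M [-0.037 -0.077  0.016] w 85.1 g 0.0
slide [-50.9 -37.9  -1.9] roll -109.6
```

Call:
carry_out([
  [-0.051, -0.038, -0.002],
  [-0.051, -0.038, -0.002],
  [-0.051, -0.038, -0.002],
  [-0.051, -0.038, -0.002],
  [-0.051, -0.038, -0.002],
  [-0.051, -0.038, -0.002],
  [-0.051, -0.038, -0.002],
  [-0.051, -0.038, -0.002],
], roll=[-110, -110, -110, -110, -110, -110, -110, -110], claw=[0.085, 0.085, 0.085, 0.085, 0.085, 0.085, 0.085, 0.085])

```text
clock: 10.55
position: [588.7, 124.8, 343.5]
ee_rot: [0.999, -0.036, -0.0, -0.0]
contact_force: [0.3, -0.2, -0.8]
gripper_width: 84.9
grasp_force: 0.0
```

Call:
carry_out([
  [0, 0, 0],
  [0, 0, 0],
  [0, 0, 0],
  [0, 0, 0],
], roll=[-24.5, -24.5, -24.5, -24.5], claw=[0.085, 0.085, 0.085, 0.085])

```text
clock: 11.05
position: [588.8, 124.7, 343.5]
ee_rot: [0.985, 0.173, -0.0, -0.0]
contact_force: [-0.2, -0.5, -0.1]
gripper_width: 84.9
grasp_force: 0.0
```

```bash
cat >> h.py <<'E'
def nutlook(N,fn,thing="nut_1"):
    s,p=wrist();save(p,fn);c=cloud(p);img=p["img"].astype(int);N=np.array(N)
    for r in place_of(p,thing)[:4]: print(np.round(r["at"],1),round(r["conf"],2),world(p,r["at"],102).round(1))
    k=(np.hypot(*(c[...,:2]-N).transpose(2,0,1))<36)&(c[...,2]>106)&(c[...,2]<122)&(img.sum(-1)<260)
    q=c[k];u=np.linalg.svd(q[:,:2]-q[:,:2].mean(0),full_matrices=False)[2][0]
    print("rect",cv2.minAreaRect(q[:,:2].astype(np.float32)),"ang",np.degrees(np.arctan2(u[1],u[0]))%180,"z",np.percentile(q[:,2],95))
E
python3 -c "
from h import *
go(589,125.5,264,19.4)
nutlook([589,125.5],'w2.png')"
```

```text
t 11.05 pos [588.8 124.7 343.5] xang 19.9 j6 82.6 F [-0.2 -0.5 -0.1] M [-0.005 -0.005 -0.103] w 84.9 g 0.0
slide [ 0.5 -0.7 79.5] roll 0.5
[424.7 227.7] 0.72 [608.4   6.2 102. ]
[258.3 194.8] 0.71 [591.1 126.2 102. ]
rect ((591.975341796875, 126.38079071044922), (58.116004943847656, 9.909228324890137), 20.308746337890625) ang 20.934475488410413 z 116.6506118419176
```

View pics/w2.png

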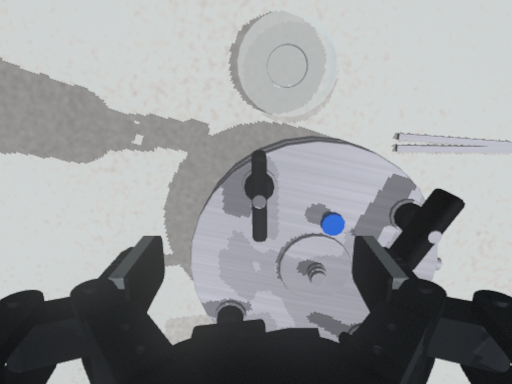

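Nut_1's blade is upright at column 259 between the fingers, centre 2.5 mm ahead along tool x. Descend, close, turn 140°.

Call:
carry_out([
  [0.0025, -0.0005, 0.05],
  [0.0025, -0.0005, 0.0795],
  [0.0025, -0.0005, 0.0795],
  [0.0025, -0.0005, 0.0795],
  [0.0025, -0.0005, 0.0795],
  [0.0025, -0.0005, 0.0795],
  [0.0025, -0.0005, 0.0795],
  [0.0025, -0.0005, 0.0795],
], roll=[0, 0, 0, 0, 0, 0, 0, 0], claw=[0.085, 0.085, 0.085, 0, 0, 0, 0, 0])

```text
clock: 12.15
position: [591.4, 125.4, 265.2]
ee_rot: [0.985, 0.174, 0.001, 0.0]
contact_force: [1.0, -3.2, 2.8]
gripper_width: 8.7
grasp_force: 60.9
```

```bash
python3 -c "
from h import *
st()"
```

```text
t 12.15 pos [591.4 125.4 265.2] xang 20.0 j6 82.6 F [ 1.  -3.2  2.8] M [-0.959 -0.165  0.075] w 8.7 g 60.9
```

Call:
carry_out([
  [0, 0, 0.0001],
  [0, 0, 0.0002],
  [0, 0, 0.0003],
  [0, 0, 0.0004],
  [0, 0, 0.0006],
  [0, 0, 0.0007],
  [0, 0, 0.0008],
  [0, 0, 0.0009],
], roll=[10, 20, 30, 40, 50, 60, 70, 80], claw=[0, 0, 0, 0, 0, 0, 0, 0])

```text
clock: 13.15
position: [591.4, 125.4, 264.3]
ee_rot: [0.865, -0.502, 0.001, -0.0]
contact_force: [1.4, -2.8, 3.9]
gripper_width: 8.4
grasp_force: 60.9
```

```bash
python3 -c "
from h import *
st()"
```

```text
t 13.15 pos [591.4 125.4 264.3] xang -60.3 j6 2.3 F [ 1.4 -2.8  3.9] M [-0.933 -0.247  0.122] w 8.4 g 60.9
```

Call:
carry_out([
  [0, 0, 0.0001],
  [0, 0, 0.0002],
  [0, 0, 0.0003],
  [0, 0, 0.0004],
  [0, 0, 0.0005],
  [0, 0, 0.0006],
  [0, 0, 0.0007],
], roll=[10, 20, 30, 40, 50, 60, 68], claw=[0, 0, 0, 0, 0, 0, 0])

```text
clock: 14.02
position: [591.4, 125.4, 263.5]
ee_rot: [-0.436, 0.9, -0.001, 0.0]
contact_force: [1.6, -2.3, 3.0]
gripper_width: 9.0
grasp_force: 60.9
```

```bash
python3 -c "
from h import *
st()"
```

```text
t 14.03 pos [591.4 125.4 263.5] xang -128.3 j6 -65.6 F [ 1.6 -2.3  3. ] M [-1.018 -0.303  0.163] w 9.0 g 60.9
```

Call:
carry_out([
  [0, 0, 0.0001],
  [0, 0, 0.0001],
], roll=[4, 8], claw=[0, 0])

```text
clock: 14.28
position: [591.4, 125.3, 263.4]
ee_rot: [-0.374, 0.928, -0.001, 0.0]
contact_force: [0.9, -3.5, 3.0]
gripper_width: 8.8
grasp_force: 60.9
```

```bash
python3 -c "
from h import *
st()"
```

```text
t 14.28 pos [591.4 125.3 263.4] xang -136.1 j6 -73.5 F [ 0.9 -3.5  3. ] M [-0.989 -0.244  0.101] w 8.8 g 60.9
```

Call:
carry_out([
  [0, 0, 0.0001],
  [0, 0, 0.0001],
], roll=[4, 8], claw=[0, 0])

```text
clock: 14.52
position: [591.4, 125.4, 263.4]
ee_rot: [-0.308, 0.951, -0.001, 0.0]
contact_force: [0.8, -3.2, 2.8]
gripper_width: 9.1
grasp_force: 60.9
```

```bash
python3 -c "
from h import *
st()"
```

```text
t 14.53 pos [591.4 125.4 263.4] xang -144.1 j6 -81.5 F [ 0.8 -3.2  2.8] M [-1.009 -0.252  0.128] w 9.1 g 60.9
```

Call:
carry_out([
  [0, 0, 0.0001],
  [0, 0, 0.0001],
], roll=[4, 8], claw=[0, 0])

```text
clock: 14.78
position: [591.4, 125.3, 263.3]
ee_rot: [-0.241, 0.971, -0.001, 0.001]
contact_force: [1.2, -3.5, 3.6]
gripper_width: 8.7
grasp_force: 60.9
```

```bash
python3 -c "
from h import *
st()"
```

```text
t 14.78 pos [591.4 125.3 263.3] xang -152.1 j6 -89.5 F [ 1.2 -3.5  3.6] M [-1.103 -0.217  0.137] w 8.7 g 60.9
```

Call:
carry_out([
  [0, 0, 0.0001],
  [0, 0, 0.0001],
], roll=[4, 8], claw=[0, 0])

```text
clock: 15.02
position: [591.4, 125.1, 263.2]
ee_rot: [-0.173, 0.985, -0.001, 0.0]
contact_force: [1.0, -5.3, 3.3]
gripper_width: 9.1
grasp_force: 61.4
```

```bash
python3 -c "
from h import *
st()"
```

```text
t 15.03 pos [591.4 125.1 263.2] xang -160.0 j6 -97.4 F [ 1.  -5.3  3.3] M [-1.891 -0.332  0.509] w 9.1 g 61.4
```

Call:
carry_out([
  [0, 0, 0],
  [0, 0, 0],
  [0, 0, 0],
  [0, 0, 0],
  [0, 0, -0.04],
  [0, 0, -0.08],
  [0.012, -0.058, -0.08],
  [0.025, -0.117, -0.08],
], roll=[0, 0, 0, 0, 0, -10, -20, -30], claw=[0, 0.085, 0.085, 0.085, 0.085, 0.085, 0.085, 0.085])

```text
clock: 16.02
position: [607.6, 7.3, 343.1]
ee_rot: [-0.426, 0.905, 0.0, 0.001]
contact_force: [0.2, -0.1, 0.5]
gripper_width: 84.9
grasp_force: 0.0
```

Call:
carry_out([
  [0, 0, 0],
  [0, 0, 0],
  [0, 0, 0],
  [0, 0, 0],
  [0, 0, 0],
  [0, 0, 0],
  [0, 0, 0],
  [0, 0, 0],
], roll=[-85, -85, -85, -85, -85, -85, -85, -85], claw=[0.085, 0.085, 0.085, 0.085, 0.085, 0.085, 0.085, 0.085])

```text
clock: 17.02
position: [607.4, 7.8, 342.1]
ee_rot: [0.925, -0.381, -0.0, -0.0]
contact_force: [-0.9, -0.1, -0.2]
gripper_width: 84.7
grasp_force: 0.0
```

Call:
carry_out([
  [0, 0, 0],
  [0, 0, 0],
  [0, 0, 0],
  [0, 0, 0],
], roll=[-34, -34, -34, -34], claw=[0.085, 0.085, 0.085, 0.085])

```text
clock: 17.52
position: [607.4, 7.8, 342.1]
ee_rot: [0.995, -0.097, -0.0, -0.0]
contact_force: [0.0, 0.9, 0.2]
gripper_width: 85.2
grasp_force: 0.0
```

```bash
python3 -c "
from h import *
go(608.3,6.8,264,-10.8)
nutlook([608,6.8],'w3.png')"
```

```text
t 17.52 pos [607.4   7.8 342.1] xang -11.1 j6 62.9 F [0.  0.9 0.2] M [-0.03   0.004  0.083] w 85.2 g 0.0
slide [ 1.1  0.8 78.1] roll -0.3
[258.8 197.5] 0.93 [608.2   7.7 102. ]
[102.5 248.2] 0.81 [592.3 125.7 102. ]
[308.4 334.1] 0.58 [490.5  -8.9 102. ]
rect ((608.64697265625, 7.038571357727051), (9.780091285705566, 58.54582977294922), 79.16254425048828) ang 169.65937568119048 z 116.74748005542325
```

View pics/w3.png

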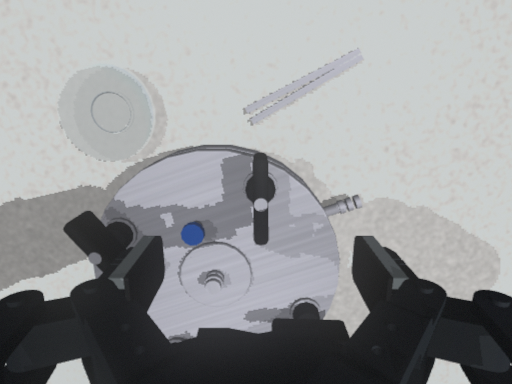

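Nut_4's blade is upright at column 260 between the fingers; only 1 mm correction needed.

Call:
carry_out([
  [0.001, 0.0005, 0.05],
  [0.001, 0.0005, 0.078],
  [0.001, 0.0005, 0.078],
  [0.001, 0.0005, 0.078],
  [0.001, 0.0005, 0.078],
  [0.001, 0.0005, 0.078],
  [0.001, 0.0005, 0.078],
  [0.001, 0.0005, 0.078],
], roll=[0, 0, 0, 0, 0, 0, 0, 0], claw=[0.085, 0.085, 0.085, 0, 0, 0, 0, 0])

```text
clock: 18.62
position: [608.4, 6.4, 265.1]
ee_rot: [0.995, -0.096, 0.0, 0.0]
contact_force: [-1.4, -3.2, 3.6]
gripper_width: 9.0
grasp_force: 60.4
```

```bash
python3 -c "
from h import *
st()"
```

```text
t 18.62 pos [608.4   6.4 265.1] xang -11.0 j6 63.1 F [-1.4 -3.2  3.6] M [-0.808  0.254  0.129] w 9.0 g 60.4
```

Call:
carry_out([
  [0, 0, 0.0001],
  [0, 0, 0.0002],
  [0, 0, 0.0003],
  [0, 0, 0.0004],
  [0, 0, 0.0006],
  [0, 0, 0.0007],
  [0, 0, 0.0008],
  [0, 0, 0.0009],
], roll=[10, 20, 30, 40, 50, 60, 70, 80], claw=[0, 0, 0, 0, 0, 0, 0, 0])

```text
clock: 19.62
position: [608.5, 6.4, 264.2]
ee_rot: [-0.699, 0.716, -0.0, -0.0]
contact_force: [-0.6, -3.9, 4.2]
gripper_width: 9.0
grasp_force: 60.5
```

```bash
python3 -c "
from h import *
st()"
```

```text
t 19.62 pos [608.5   6.4 264.2] xang -91.4 j6 -17.3 F [-0.6 -3.9  4.2] M [-0.878  0.207  0.069] w 9.0 g 60.5
```

Call:
carry_out([
  [0, 0, 0.0001],
  [0, 0, 0.0002],
  [0, 0, 0.0003],
  [0, 0, 0.0004],
  [0, 0, 0.0005],
  [0, 0, 0.0006],
  [0, 0, 0.0007],
], roll=[10, 20, 30, 40, 50, 60, 68], claw=[0, 0, 0, 0, 0, 0, 0])

```text
clock: 20.5
position: [608.5, 6.3, 263.5]
ee_rot: [-0.179, 0.984, -0.001, 0.0]
contact_force: [-0.6, -2.7, 3.2]
gripper_width: 8.8
grasp_force: 60.5
```

```bash
python3 -c "
from h import *
st()"
```

```text
t 20.5 pos [608.5   6.3 263.5] xang -159.3 j6 -85.2 F [-0.6 -2.7  3.2] M [-0.957  0.147  0.126] w 8.8 g 60.5
```

Call:
carry_out([
  [0, 0, 0.0001],
  [0, 0, 0.0001],
], roll=[4, 8], claw=[0, 0])

```text
clock: 20.75
position: [608.4, 6.3, 263.4]
ee_rot: [-0.112, 0.994, -0.001, 0.0]
contact_force: [0.1, -3.1, 2.7]
gripper_width: 8.3
grasp_force: 60.5
```

```bash
python3 -c "
from h import *
st()"
```

```text
t 20.75 pos [608.4   6.3 263.4] xang -167.2 j6 -93.1 F [ 0.1 -3.1  2.7] M [-0.946  0.231  0.114] w 8.3 g 60.5
```

Call:
carry_out([
  [0, 0, 0.0001],
  [0, 0, 0.0001],
], roll=[4, 8], claw=[0, 0])

```text
clock: 21.0
position: [608.4, 6.3, 263.3]
ee_rot: [-0.042, 0.999, -0.001, 0.0]
contact_force: [-0.2, -2.6, 3.5]
gripper_width: 8.8
grasp_force: 60.5
```

```bash
python3 -c "
from h import *
st()"
```

```text
t 21.0 pos [608.4   6.3 263.3] xang -175.2 j6 -101.1 F [-0.2 -2.6  3.5] M [-0.989  0.211  0.078] w 8.8 g 60.5
```

Call:
carry_out([
  [0, 0, 0.0001],
  [0, 0, 0.0001],
], roll=[4, 8], claw=[0, 0])

```text
clock: 21.25
position: [608.5, 6.3, 263.2]
ee_rot: [0.028, 1.0, -0.001, 0.0]
contact_force: [-0.2, -3.3, 3.7]
gripper_width: 8.9
grasp_force: 60.5
```

```bash
python3 -c "
from h import *
st()"
```

```text
t 21.25 pos [608.5   6.3 263.2] xang 176.8 j6 -109.1 F [-0.2 -3.3  3.7] M [-0.943  0.246  0.128] w 8.9 g 60.5
```

Call:
carry_out([
  [0, 0, 0.0001],
  [0, 0, 0.0001],
], roll=[4, 8], claw=[0, 0])

```text
clock: 21.5
position: [608.4, 6.3, 263.1]
ee_rot: [0.097, 0.995, -0.001, 0.0]
contact_force: [-1.0, -3.5, 2.9]
gripper_width: 8.8
grasp_force: 60.5
```

```bash
python3 -c "
from h import *
st()"
```

```text
t 21.5 pos [608.4   6.3 263.1] xang 168.8 j6 -117.1 F [-1.  -3.5  2.9] M [-1.     0.205  0.106] w 8.8 g 60.5
```

Call:
carry_out([
  [0, 0, 0.0001],
  [0, 0, 0.0001],
], roll=[4, 8], claw=[0, 0])

```text
clock: 21.75
position: [608.6, 6.6, 263.1]
ee_rot: [0.166, 0.986, -0.0, 0.001]
contact_force: [-0.7, -2.8, 2.6]
gripper_width: 8.9
grasp_force: 60.6
```

```bash
python3 -c "
from h import *
st()"
```

```text
t 21.75 pos [608.6   6.6 263.1] xang 160.9 j6 -125.0 F [-0.7 -2.8  2.6] M [-0.488  0.03   0.405] w 8.9 g 60.6
```

Call:
carry_out([
  [0, 0, 0],
  [0, 0, 0],
], roll=[2, 2], claw=[0, 0])

```text
clock: 22.0
position: [608.7, 6.7, 263.0]
ee_rot: [0.182, 0.983, -0.0, 0.001]
contact_force: [-1.2, -3.6, 4.9]
gripper_width: 8.9
grasp_force: 61.0
```

```bash
python3 -c "
from h import *
st()"
```

```text
t 22.0 pos [608.7   6.7 263. ] xang 159.0 j6 -126.9 F [-1.2 -3.6  4.9] M [-0.831  0.008  0.43 ] w 8.9 g 61.0
```

Call:
carry_out([
  [0, 0, 0],
  [0, 0, 0],
  [0, 0, 0],
  [0, 0, -0.04],
  [0, 0, -0.08],
  [0.055, 0.015, -0.08],
  [0.109, 0.03, -0.08],
  [0.164, 0.045, -0.08],
], roll=[0, 0, 0, 0, -10, -20, -30, -40], claw=[0.085, 0.085, 0.085, 0.085, 0.085, 0.085, 0.085, 0.085])

```text
clock: 23.0
position: [470.1, 108.7, 342.1]
ee_rot: [-0.167, 0.986, 0.0, 0.0]
contact_force: [0.2, 1.2, 0.4]
gripper_width: 85.1
grasp_force: 0.0
```

Call:
carry_out([
  [0, 0, 0],
  [0, 0, 0],
  [0, 0, 0],
  [0, 0, 0],
  [0, 0, 0],
  [0, 0, 0],
  [0, 0, 0],
  [0, 0, 0],
], roll=[-85, -85, -85, -85, -85, -85, -85, -85], claw=[0.085, 0.085, 0.085, 0.085, 0.085, 0.085, 0.085, 0.085])

```text
clock: 24.0
position: [471.4, 108.0, 342.0]
ee_rot: [0.789, -0.614, -0.0, -0.0]
contact_force: [0.2, 0.0, -0.2]
gripper_width: 85.1
grasp_force: 0.0
```

Call:
carry_out([
  [0, 0, 0],
  [0, 0, 0],
], roll=[-13, -13], claw=[0.085, 0.085])

```text
clock: 24.25
position: [471.4, 108.0, 342.0]
ee_rot: [0.853, -0.522, -0.0, 0.0]
contact_force: [-0.3, 1.0, 0.3]
gripper_width: 85.1
grasp_force: 0.0
```

```bash
python3 -c "
from h import *
go(471.5,108,264,-62.6)
nutlook([471.5,108],'w4.png')"
```

```text
t 24.25 pos [471.4 108.  342. ] xang -63.0 j6 -5.1 F [-0.3  1.   0.3] M [-0.023  0.017 -0.004] w 85.1 g 0.0
slide [ 0.1 -0.1 78. ] roll -0.4
[ 85.  143.3] 0.9 [589.7 125.7 102. ]
[258.8 196.2] 0.8 [471.4 106.3 102. ]
rect ((472.753662109375, 108.36717224121094), (9.829336166381836, 58.24750518798828), 27.148956298828125) ang 117.38351517703899 z 116.84842456352835
```

View pics/w4.png

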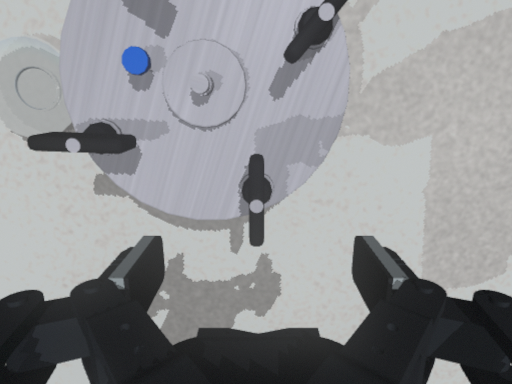

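```bash
python3 -c "
from h import *
nutlook([590.5,126],'w5.png')
nutlook([489.5,-10],'w6.png')"
```

```text
[320.   21.8] 0.62 [488.2  -7.4 102. ]
[ 83.7 144.4] 0.56 [590.3 126.5 102. ]
[258.  196.6] 0.55 [471.8 106.8 102. ]
rect ((590.5908203125, 125.31727600097656), (58.708335876464844, 9.652552604675293), 24.801742553710938) ang 24.390273512321585 z 114.54367505847631
[ 86.3 142.5] 0.81 [589.3 124.5 102. ]
[321.7  19.9] 0.72 [487.8  -8.8 102. ]
[255.8 198.2] 0.58 [472.7 108.5 102. ]
[219.2  85.5] 0.16 [526.5  52.6 102. ]
rect ((490.9374084472656, -1.2727680206298828), (43.154685974121094, 10.012869834899902), 76.84456634521484) ang 74.71128165303101 z 114.7454196613867
```

Call:
carry_out([
  [0, 0, 0.05],
  [0, 0, 0.078],
  [0, 0, 0.078],
  [0, 0, 0.078],
  [0, 0, 0.078],
  [0, 0, 0.078],
  [0, 0, 0.078],
  [0, 0, 0.078],
], roll=[0, 0, 0, 0, 0, 0, 0, 0], claw=[0.085, 0.085, 0.085, 0, 0, 0, 0, 0])

```text
clock: 25.55
position: [472.0, 108.2, 265.0]
ee_rot: [0.852, -0.523, 0.001, -0.001]
contact_force: [1.3, 0.8, 2.1]
gripper_width: 9.0
grasp_force: 61.1
```

Call:
carry_out([
  [0, 0, 0.0001],
  [0, 0, 0.0002],
  [0, 0, 0.0003],
  [0, 0, 0.0004],
  [0, 0, 0.0006],
  [0, 0, 0.0007],
  [0, 0, 0.0008],
  [0, 0, 0.0009],
], roll=[10, 20, 30, 40, 50, 60, 70, 80], claw=[0, 0, 0, 0, 0, 0, 0, 0])

```text
clock: 26.55
position: [472.2, 108.2, 264.1]
ee_rot: [-0.314, 0.949, 0.0, 0.001]
contact_force: [1.2, -0.4, 2.9]
gripper_width: 8.8
grasp_force: 61.2
```

Call:
carry_out([
  [0, 0, 0.0001],
  [0, 0, 0.0002],
  [0, 0, 0.0003],
  [0, 0, 0.0004],
  [0, 0, 0.0005],
  [0, 0, 0.0006],
  [0, 0, 0.0007],
], roll=[10, 20, 30, 40, 50, 60, 64], claw=[0, 0, 0, 0, 0, 0, 0])

```text
clock: 27.42
position: [472.2, 108.1, 263.3]
ee_rot: [0.235, 0.972, 0.001, 0.001]
contact_force: [2.1, -1.0, 2.5]
gripper_width: 9.0
grasp_force: 61.2
```

```bash
python3 -c "
from h import *
st()"
```

```text
t 27.43 pos [472.2 108.1 263.3] xang 152.8 j6 -149.4 F [ 2.1 -1.   2.5] M [-0.187 -0.517  0.099] w 9.0 g 61.2
```

Call:
carry_out([
  [0, 0, 0],
  [0, 0, 0],
  [0, 0, 0],
  [0, 0, 0],
  [0, 0, 0],
  [0, 0, 0],
  [0, 0, 0],
  [0, 0, 0],
], roll=[0, 0, 0, -10, -20, -30, -40, -50], claw=[0.085, 0.085, 0.085, 0.085, 0.085, 0.085, 0.085, 0.085])

```text
clock: 28.42
position: [471.4, 107.8, 262.5]
ee_rot: [-0.202, 0.979, -0.0, -0.0]
contact_force: [-0.3, -0.3, 0.2]
gripper_width: 85.2
grasp_force: 0.0
```

Call:
carry_out([
  [0, 0, 0],
  [0, 0, 0],
  [0, 0, 0],
  [0, 0, 0],
  [0, 0, 0],
  [0, 0, 0],
  [0, 0, 0],
  [0, 0, 0],
], roll=[-10, -20, -30, -40, -50, -60, -70, -80], claw=[0.085, 0.085, 0.085, 0.085, 0.085, 0.085, 0.085, 0.085])

```text
clock: 29.42
position: [471.4, 107.8, 262.5]
ee_rot: [0.784, -0.621, -0.0, 0.0]
contact_force: [0.1, 0.2, -0.5]
gripper_width: 85.4
grasp_force: 0.0
```

Call:
carry_out([
  [0, 0, 0],
  [0, 0, 0],
  [0, 0, 0],
  [0, 0, 0],
  [0, 0, 0],
  [0, 0, 0],
], roll=[-10, -20, -30, -40, -50, -50], claw=[0.085, 0.085, 0.085, 0.085, 0.085, 0.085])

```text
clock: 30.18
position: [471.4, 107.8, 262.5]
ee_rot: [0.972, -0.235, -0.0, 0.0]
contact_force: [-0.4, 0.3, -0.1]
gripper_width: 84.9
grasp_force: 0.0
```

Call:
carry_out([
  [0, 0, 0],
  [0, 0, 0],
  [0, 0, 0],
  [0, 0, 0],
  [0, 0, 0],
  [0, 0, 0],
  [0, 0, 0],
], roll=[0, 0, 0, 0, 0, 4, 8], claw=[0, 0, 0, 0, 0, 0, 0])

```text
clock: 31.05
position: [471.7, 108.3, 262.7]
ee_rot: [0.953, -0.302, 0.0, -0.001]
contact_force: [-0.4, 2.8, -0.4]
gripper_width: 8.4
grasp_force: 60.7
```

```bash
python3 -c "
from h import *
st()"
```

```text
t 31.05 pos [471.7 108.3 262.7] xang -35.2 j6 22.6 F [-0.4  2.8 -0.4] M [0.751 0.011 0.084] w 8.4 g 60.7
```

Turned 152° with only drag. Continuing in 8° steps.

Call:
carry_out([
  [0, 0, 0.0001],
  [0, 0, 0.0001],
], roll=[4, 8], claw=[0, 0])

```text
clock: 31.3
position: [471.8, 108.4, 262.7]
ee_rot: [0.93, -0.368, 0.0, -0.001]
contact_force: [-0.5, 2.5, -1.0]
gripper_width: 8.9
grasp_force: 60.7
```

```bash
python3 -c "
from h import *
st()"
```

```text
t 31.3 pos [471.8 108.4 262.7] xang -43.2 j6 14.6 F [-0.5  2.5 -1. ] M [ 0.841 -0.     0.115] w 8.9 g 60.7
```

Call:
carry_out([
  [0, 0, 0.0001],
  [0, 0, 0.0001],
], roll=[4, 8], claw=[0, 0])

```text
clock: 31.55
position: [471.8, 108.4, 262.6]
ee_rot: [0.902, -0.432, 0.0, -0.001]
contact_force: [-0.9, 3.9, 0.4]
gripper_width: 8.9
grasp_force: 60.7
```

```bash
python3 -c "
from h import *
st()"
```

```text
t 31.55 pos [471.8 108.4 262.6] xang -51.2 j6 6.6 F [-0.9  3.9  0.4] M [0.831 0.032 0.111] w 8.9 g 60.7
```

Call:
carry_out([
  [0, 0, 0.0001],
  [0, 0, 0.0001],
], roll=[4, 8], claw=[0, 0])

```text
clock: 31.8
position: [471.9, 108.5, 262.5]
ee_rot: [0.87, -0.494, 0.0, -0.001]
contact_force: [0.4, 2.7, -0.9]
gripper_width: 8.4
grasp_force: 60.7
```

```bash
python3 -c "
from h import *
st()"
```

```text
t 31.8 pos [471.9 108.5 262.5] xang -59.2 j6 -1.4 F [ 0.4  2.7 -0.9] M [ 0.865 -0.032  0.19 ] w 8.4 g 60.7
```

Call:
carry_out([
  [0, 0, 0.0001],
  [0, 0, 0.0001],
], roll=[3, 6], claw=[0, 0])

```text
clock: 32.05
position: [471.9, 108.5, 262.4]
ee_rot: [0.843, -0.538, 0.0, -0.001]
contact_force: [0.7, 2.5, -0.4]
gripper_width: 8.8
grasp_force: 60.7
```

```bash
python3 -c "
from h import *
st()"
```

```text
t 32.05 pos [471.9 108.5 262.4] xang -65.1 j6 -7.3 F [ 0.7  2.5 -0.4] M [ 0.856 -0.044  0.113] w 8.8 g 60.7
```

Call:
carry_out([
  [0, 0, 0.0001],
  [0, 0, 0.0001],
], roll=[4, 8], claw=[0, 0])

```text
clock: 32.3
position: [472.0, 108.5, 262.3]
ee_rot: [0.803, -0.596, 0.0, -0.001]
contact_force: [0.5, 3.0, -0.2]
gripper_width: 8.8
grasp_force: 60.7
```

```bash
python3 -c "
from h import *
st()"
```

```text
t 32.3 pos [472.  108.5 262.3] xang -73.2 j6 -15.4 F [ 0.5  3.  -0.2] M [ 0.9   -0.117  0.057] w 8.8 g 60.7
```

Call:
carry_out([
  [0, 0, 0.0001],
  [0, 0, 0.0001],
], roll=[4, 8], claw=[0, 0])

```text
clock: 32.55
position: [472.1, 108.5, 262.3]
ee_rot: [0.76, -0.65, 0.001, -0.001]
contact_force: [2.0, 3.0, -2.0]
gripper_width: 8.9
grasp_force: 60.5
```

```bash
python3 -c "
from h import *
st()"
```

```text
t 32.55 pos [472.1 108.5 262.3] xang -81.1 j6 -23.3 F [ 2.  3. -2.] M [ 0.603 -0.608  0.259] w 8.9 g 60.5
```

Call:
carry_out([
  [0, 0, 0],
  [0, 0, 0],
], roll=[4, 5], claw=[0, 0])

```text
clock: 32.8
position: [472.4, 108.5, 262.3]
ee_rot: [0.732, -0.682, 0.001, -0.002]
contact_force: [4.4, 1.5, -4.6]
gripper_width: 8.9
grasp_force: 60.8
```

```bash
python3 -c "
from h import *
st()"
```

```text
t 32.8 pos [472.4 108.5 262.3] xang -85.9 j6 -28.2 F [ 4.4  1.5 -4.6] M [ 0.359 -1.444  0.594] w 8.9 g 60.8
```

Call:
carry_out([
  [0, 0, 0],
  [0, 0, 0],
  [0, 0, 0],
  [0, 0, -0.05],
  [0, 0, -0.1],
  [0.03, -0.03, -0.13],
  [0.06, -0.061, -0.14],
  [0.06, -0.061, -0.14],
], roll=[0, 0, 0, 0, 0, 0, 0, 0], claw=[0.085, 0.085, 0.085, 0.085, 0.085, 0.085, 0.085, 0.085])

```text
clock: 33.8
position: [537.7, 50.7, 402.5]
ee_rot: [0.73, -0.684, 0.0, -0.001]
contact_force: [-0.0, 0.1, -0.9]
gripper_width: 85.3
grasp_force: 0.0
```

```bash
python3 -c "
from h import *
st()
for n,a in (([590.5,126],24),([472,108],98),([489.5,-10],75),([608.4,7],163)): print(a);nutlook(n,'w7.png')"
```

```text
t 33.8 pos [537.7  50.7 402.5] xang -86.3 j6 -18.9 F [-0.   0.1 -0.9] M [0.077 0.042 0.01 ] w 85.3 g 0.0
24
[177.6 120.2] 0.95 [607.4   6.2 102. ]
[323.4 238.3] 0.73 [473.7 104.4 102. ]
[196.4 251.4] 0.65 [590.3 125.3 102. ]
[320.8 112.5] 0.64 [489.3  -7.8 102. ]
rect ((590.8978881835938, 124.8511962890625), (58.349124908447266, 9.600357055664062), 24.62845230102539) ang 24.381368557376142 z 114.51212215604525
98
[319.7 107.5] 0.98 [488.4 -10.9 102. ]
[192.  251.6] 0.94 [591.2 126.  102. ]
[172.9 117.3] 0.93 [608.4   5.  102. ]
[324.1 238. ] 0.71 [470.6 104.4 102. ]
rect ((472.93878173828125, 107.7084732055664), (10.055474281311035, 57.6459846496582), 10.26085090637207) ang 100.52594250666637 z 114.5375107614692
75
[192.7 252.8] 0.98 [590.1 127.8 102. ]
[318.  106.8] 0.83 [489.6 -10.9 102. ]
[175.7 118.5] 0.73 [605.9   6.5 102. ]
[322.7 241. ] 0.61 [471.1 107.9 102. ]
rect ((489.1133728027344, -10.154096603393555), (59.38235092163086, 10.310418128967285), 76.53244018554688) ang 76.68114788432312 z 114.82524069624365
163
[192.5 250.1] 0.95 [590.7 125.6 102. ]
[318.4 108.2] 0.77 [489.5  -9.6 102. ]
[325.6 239.2] 0.67 [468.9 106.3 102. ]
[178.1 116.9] 0.58 [604.3   5.4 102. ]
rect ((607.0076293945312, 7.106264114379883), (9.993731498718262, 57.93831253051758), 74.21711730957031) ang 163.7417729299533 z 114.55659056381116
```

View pics/w7.png

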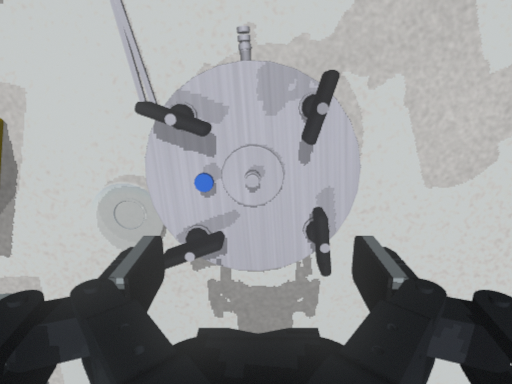

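All four nuts stand between level with and about 2° past their solid point, and the cover looks level. The fingers are open and well clear. Handing in.

```bash
python3 -c "
from bench import job_done
print(job_done())"
```

```text
the job is handed in; nothing more can be done
None
```

I tightened all four wing nuts in cross order (3, 1, 4, 2), each to about 0.3–0.55 N m above drag by the wrist reading, let go of everything and handed the job in at about 34 s; `job_done()` reported no verdict.

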